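# Level the counter shelf with a spirit level and keep it pressed down

### The job

The small counter shelf is out of level: first lay the yellow spirit level, vial up, on the middle of the shelf along its length and let go of it, then turn the red wing knob of the screw foot until the bubble sits centred between the two black lines, and let go of the knob. Finally press the spirit level gently but firmly down onto the shelf (about 10 to 20 N) and finish while still pressing, bubble centred: do not let go at the end, because the foot is going to be locked while you hold it. Leave the spice jar, the pan and the dish where they are.

Things in the scene. Friction and masses are not known exactly. Their poses are not given: they have to be found in the camera images.
- stand: Fixed steel stand of the counter shelf. Origin on the counter under the shelf, z up, y along the shelf's length towards the red knob. Two legs and the hinge axle (75 mm above the counter) lie 160 mm to -y of the origin; the screw foot with its red knob 200 mm to +y. Base 150 mm wide (x) at the legs.
- shelf: The shelf deck: flat metal sheet 310 mm long (y), 150 mm wide (x), 10 mm thick, blue long edges, a 40 mm wide tongue reaching to the screw. It tilts only about the axle at its -y end, where its origin lies, 75 mm above the counter. Axes as for shelf_mid. At the start its knob end is too low by 3 to 9 mm.
- shelf_mid (a point): Centre of the deck's top face, about 84 mm above the counter when level (157 mm to +y and 9 mm above the axle). y along the deck's length towards the red knob, x across, z out of the deck.
- foot_knob: Red wing knob on the screw foot; vertical axis, constant height. Grip: upright bar 44 mm long (own x), 14 mm thick (own y), on a 42 mm disc. Origin on the axis under the disc, 107 mm above the counter; bar spans 115 to 147 mm. CLOCKWISE from above RAISES the knob end: 1 rad moves the bubble 8.6 mm. Starts need 1.0 to 2.8 rad. Stiff (0.2 N m), stays put. End stop 2.4 rad clockwise past level.
- knob_grip (a point): Middle of the red bar on the knob's axis, 133 mm above the counter: where to grip it.
- level: Loose yellow spirit level, 190 mm long (its x), 28 wide (its y), 36 high, about 0.3 kg; starts flat on the counter, vial up. Origin: centre of its underside. Yellow body 32 mm high; two black rubber pads on top (45 mm long, centred 67.5 mm either side of the middle) reach 36 mm: places to press. Between them a green vial, 70 mm long, with two black lines 21 mm apart and a pale 14 mm bubble.
- level_base (a point): Centre of the underside of the spirit level (same point and axes as its body).
- bubble (a point): Centre of the bubble on top of the vial, 34.5 mm above the level's underside. In the level's own frame its x is 0 when centred between the lines (between them: within 3.5 mm of 0). It runs to the higher end of the level, 1 mm per mrad of tilt, stops at 26 mm either way and settles in about 1.5 s.
- spice_jar: Bystander: amber jar with red lid, 60 mm diameter, 90 mm high. Origin under its centre.
- pan: Bystander: small open steel pot, 90 mm diameter (two side handles reach up to 50 mm farther out), 60 mm high. Origin under its centre.
- dish: Bystander: white bowl, 100 mm diameter, 45 mm high. Origin under its centre.

How it is judged (in metres and radians):
On the way, in this order (a step that is already met when the one before it is completed fails the run):
1. the spirit level lies on the middle of the shelf along its length, let go (x of level_base in the frame of shelf_mid between -0.055 and 0.055 m and y of level_base in the frame of shelf_mid between -0.06 and 0.06 m and z of level_base in the frame of shelf_mid between -0.004 and 0.004 m and angle between the x axis of level and the y axis of shelf_mid, either way round below 0.17 rad and angle between level's own z axis and vertical below 0.08 rad and contact force between each of the fingers, the arm and level below 0.3 N and linear speed of level below 0.02 m/s), for 0.2 s.
2. the knob has been turned until the bubble is centred, the level still lying free on the shelf, and the knob is let go (x of level_base in the frame of shelf_mid between -0.055 and 0.055 m and y of level_base in the frame of shelf_mid between -0.06 and 0.06 m and z of level_base in the frame of shelf_mid between -0.004 and 0.004 m and angle between the x axis of level and the y axis of shelf_mid, either way round below 0.17 rad and angle between level's own z axis and vertical below 0.08 rad and x of bubble in the frame of level between -0.0035 and 0.0035 m and angle between shelf_mid's own z axis and vertical below 0.0045 rad and contact force between each of the fingers, the arm and level below 0.3 N and contact force between each of the fingers, the arm and foot_knob below 0.3 N), for 0.3 s.
At the end, for the whole second after the job is handed in: Robot still pressing the level: over 4 N on it, 7.5 to 45 N between level and shelf; level flat within 55 mm across, 60 mm along of the shelf middle and 10 deg of its length; bubble within 3.5 mm, shelf within 4.5 mrad of level; knob untouched; bystanders within 30 mm (x of level_base in the frame of shelf_mid between -0.055 and 0.055 m and y of level_base in the frame of shelf_mid between -0.06 and 0.06 m and z of level_base in the frame of shelf_mid between -0.004 and 0.004 m and angle between the x axis of level and the y axis of shelf_mid, either way round below 0.17 rad and angle between level's own z axis and vertical below 0.08 rad and x of bubble in the frame of level between -0.0035 and 0.0035 m and angle between shelf_mid's own z axis and vertical below 0.0045 rad and contact force between each of the fingers, the arm and foot_knob below 0.3 N and contact force between any of the fingers, the arm and level above 4 N and contact force between level and shelf between 7.5 and 45 N and linear speed of level below 0.02 m/s and distance of each of spice_jar, pan, dish from where it was at the start of the episode below 0.03 m); the arm keeps its last pose, push and grip.
It fails at once if a bystander is shoved or knocked over (distance of any of spice_jar, pan, dish from where it was at the start of the episode above 0.03 m or angle between any of spice_jar, pan, dish's own z axis and vertical above 0.5 rad).
It fails at once if the level is slammed or rammed onto the shelf (over 80 N) (contact force between level and shelf above 80 N).
It also fails if it takes over 72 s, if anything falls off the work surface, if the arm or the gripper's body presses on something with over 40 N, if the wrist force passes 120 N, or if a joint passes its speed limit or range.

### The arm

A 6-joint arm with a two-finger parallel gripper is mounted at the origin on the work surface. World frame = base frame: x ahead of the robot, y to its left, z up, the work surface at z = 0. Lengths are in mm, angles in rad, forces in N, time in s.
With the tool pointing down it reaches from about 350 to 975 mm from the base axis. Payload 7.1 kg.
Tool frame: the origin (TCP) lies midway between the tips of the shut fingers; the grasp point (between the pads) lies 19 mm behind it (ctrl.hold_point_z is the distance from the TCP to the grasp point, in mm); x points along the fingers, y is the direction in which the jaws open and shut, and the axes are right-handed (so a half turn about x gives the same grasp; the last joint's range is limited). The gripper opens to 88 mm and grips with 3 to 60 N. Pads are 20 mm wide; open, the fingers measure 115 mm over their backs; the gripper's body (75 mm by 178 mm) begins 61 mm behind the grasp point.
Start: joints at [1.121, 0.423, 1.63, -0, 1.089, -0.019], TCP at [260.966, 567.892, 222.675] pointing down, gripper open.
Joint ranges: [-3, 3], [-0.9, 2.11], [0.09, 2.58], [-1.31, 4.45], [0.11, 2.69], [-2.54, 2.54]. Speed limits (rad/s): [2.39, 2.39, 3.01, 3.14, 3.14, 3.14].

### API

Orientations are given as a rotation vector (axis times angle).
In Python, from workcell import ctrl, get_image, calibration gives the robot as it stands.
- The arm moves only by the tool move_arm, never from a script. Its argument "rows" is a list of rows, each a list of 5 numbers: the shift along the world's x, y, z in mm, then the turn about the world's z in rad, then the closure, from -1 (fully open) to 1 (shut). In form: [[tx, ty, tz, roll, jaw], ...]. A call has 1 to 12 rows; each row is the pose to reach, as a shift and turn from the pose measured when the call began; what a row does not reach only later rows make up. A row lasts 1/8 s, in which the tool goes at most 62.5 mm and 10.7 degrees, less where a joint would pass 70% of its speed; a pose out of reach is approached as far as the arm can. A call with a gripper value outside its range is refused whole. The fingers move at their own pace and stop on an object; the grip force is fixed at half the most. Time passes only in rows, so rows that repeat a pose let the fingers close. It gives the time, the measured TCP pose, the force and the opening at its end, in the units of the state.
- ctrl.get_obs(): the state, without advancing time (a new reading comes with each control period).
- get_image(name): name is "scene" or "top" or "wrist"; returns the picture (480x640x3 uint8, blue, green, red); there is no depth.
- calibration(name): a dict with "fx", "fy", "cx", "cy" (pixels), "view" (4x4, takes a point from world to camera coordinates); the wrist camera has in their place "T_tool_cam" (4x4, takes a point from camera to tool coordinates, whose origin is the TCP and whose axes are the tool frame's). Camera axes: x right, y up, looking along -z (the intrinsics and any distortion apply to the point x, -y, -z); pixel columns grow to the right and rows downward; lengths in mm; the calibration is good to about 2 mm. A picture is of the moment at which its call begins: read the wrist's pose just before it. calibration takes no time and is no camera call.
- ctrl.close_job(): hands the job in, once; it reports no verdict.
The state is a dict: "t": time; "qpos": joint angles; "qvel": joint speeds; "joint_torque": joint torques, N m; "ee_pos": TCP position; "orientation": TCP orientation; "ft_force": force on the tool from outside, world axes, zero at the start; "moment": the same for the moment, N m; "width": finger opening in mm.
Only numpy, scipy, OpenCV 4.12 (cv2) and the standard library are available. Lean on these libraries where they do the work, as an engineer would, in place of code of your own. Each camera call takes 0.05 s, during which the arm holds its last target.

## Working session

There is one attempt and no reset: what is moved stays moved. The work goes in short steps, Python scripts to look and compute and a tool call to move; the robot and the scene stay as the last step left them, time stands still between calls to the robot, and variables do not carry over. Pictures are saved under pics/ and viewed, and the job is handed in when it is done.

Besides the shell and the picture viewer there is one more tool, called after "Emit:" in YAML: its name, and indented under it one key for each argument. move_arm: Moves the arm, as the interface text tells. Its arguments: {"type":"object","properties":{"rows":{"type":"array"}},"required":["rows"]}

```bash
ls; mkdir -p pics; python3 - <<'E'
from workcell import ctrl,get_image,calibration
import cv2
o=ctrl.get_obs();print(o)
for n in("scene","top","wrist"):
    cv2.imwrite(f"pics/a_{n}.png",get_image(n)); print(n,calibration(n))
E
```

```text
pics
{'t': 0.0, 'qpos': array([ 1.12099644e+00,  4.23824524e-01,  1.63067781e+00, -9.98964656e-06,
        1.08861396e+00, -1.89982041e-02]), 'qvel': array([-0.00059948, -0.00094808,  0.00070581, -0.00130554, -0.00128757,
       -0.00019129]), 'joint_torque': array([-1.28585729e-03, -5.44628263e+01, -2.73665839e+01,  6.42849086e-02,
        2.29157845e-02, -9.46714340e-05]), 'ee_pos': array([260.73629432, 567.40458213, 221.91667973]), 'orientation': array([ 0.3367161 ,  1.54460697, -0.33906217]), 'ft_force': array([-0.42475439,  0.24915656, -0.31992326]), 'moment': array([ 0.00188479, -0.05053604,  0.04930052]), 'width': 87.90024555455636}
scene {'fx': 623.2989718533171, 'fy': 623.2989718533171, 'cx': 324.89787325674695, 'cy': 228.90979897586928, 'view': array([[ 8.40713095e-01,  5.41365884e-01, -1.11566788e-02,
        -5.10410339e+02],
       [-3.49132419e-01,  5.57703507e-01,  7.53042729e-01,
         1.53083994e+02],
       [ 4.13893762e-01, -6.29197725e-01,  6.57877023e-01,
        -1.82794498e+03],
       [ 0.00000000e+00,  0.00000000e+00,  0.00000000e+00,
         1.00000000e+
[... 226 characters left out ...]
01,  1.20879235e-02,  1.75346656e-01,
        -6.13645866e+02],
       [-1.75270195e-01, -7.12678517e-03,  9.84494575e-01,
        -1.22821247e+03],
       [ 0.00000000e+00,  0.00000000e+00,  0.00000000e+00,
         1.00000000e+00]])}
wrist {'fx': 420.0351638140902, 'fy': 420.0351638140902, 'cx': 314.16874780917493, 'cy': 231.51882685141481, 'T_tool_cam': array([[ 6.02998375e-04,  2.60732704e-01, -9.65410842e-01,
        -1.62047057e+02],
       [ 9.99999692e-01,  3.28523707e-04,  7.13328496e-04,
        -6.70170607e-01],
       [ 5.03148417e-04, -9.65410974e-01, -2.60732426e-01,
        -7.14590239e+01],
       [ 0.00000000e+00,  0.00000000e+00,  0.00000000e+00,
         1.00000000e+00]])}
```

View pics/a_scene.png

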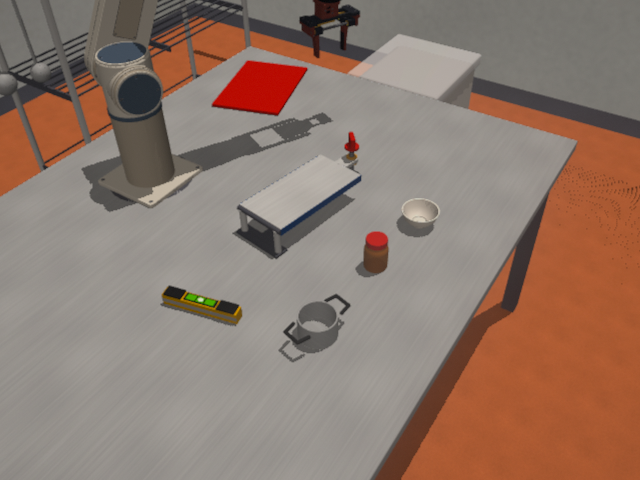

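View pics/a_top.png

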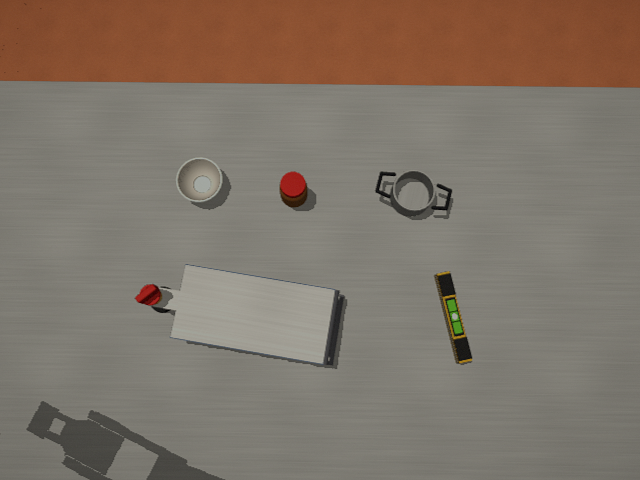

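View pics/a_wrist.png

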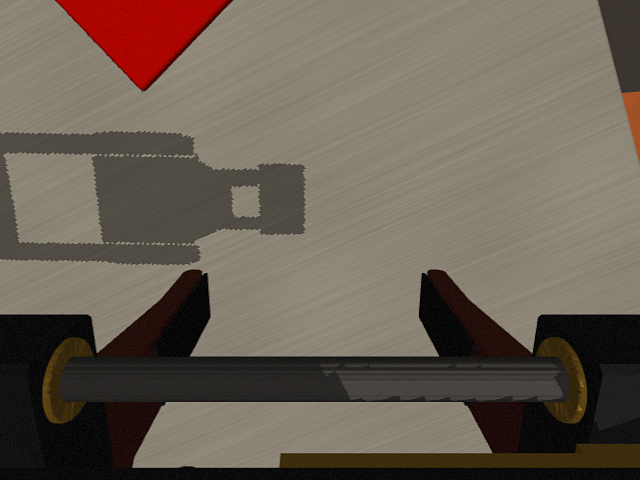

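```bash
cat > h.py <<'E'
from workcell import ctrl,get_image,calibration
import cv2,numpy as np
from scipy.spatial.transform import Rotation as R
def cam(n,obs=None):
    c=calibration(n)
    if n=="wrist":
        T=np.eye(4);T[:3,:3]=R.from_rotvec(obs["orientation"]).as_matrix();T[:3,3]=obs["ee_pos"]
        V=np.linalg.inv(T@c["T_tool_cam"])
    else: V=c["view"]
    K=np.array([[c["fx"],0,c["cx"]],[0,c["fy"],c["cy"]],[0,0,1]])
    F=np.diag([1,-1,-1.])
    return K,F@V[:3,:3],F@V[:3,3]
def ray(C,p):
    K,Rm,t=C; d=Rm.T@np.linalg.inv(K)@np.array([p[0],p[1],1.]); return -Rm.T@t,d/np.linalg.norm(d)
def onz(C,p,z):
    o,d=ray(C,p); return o+d*(z-o[2])/d[2]
def tri(Cs,ps):
    A=np.zeros((3,3));b=np.zeros(3)
    for C,p in zip(Cs,ps):
        o,d=ray(C,p);M=np.eye(3)-np.outer(d,d);A+=M;b+=M@o
    x=np.linalg.solve(A,b)
    return x,[np.linalg.norm((np.eye(3)-np.outer(d,d))@(x-o)) for o,d in (ray(C,p) for C,p in zip(Cs,ps))]
def proj(C,X):
    K,Rm,t=C;q=K@(Rm@np.array(X,float)+t);return q[:2]/q[2]
E
python3 - <<'E'
import cv2
def crop(f,x0,y0,x1,y1,s,out):
    a=cv2.imread(f)[y0:y1,x0:x1];cv2.imwrite(out,cv2.resize(a,None,fx=s,fy=s,interpolation=cv2.INTER_CUBIC))
crop("pics/a_top.png",130,255,350,375,3.5,"pics/b1.png")
crop("pics/a_top.png",420,260,490,370,5,"pics/b2.png")
crop("pics/a_scene.png",225,120,375,260,4,"pics/b3.png")
crop("pics/a_scene.png",150,280,250,330,6,"pics/b4.png")
E
```

```text
(no output)
```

View pics/b1.png

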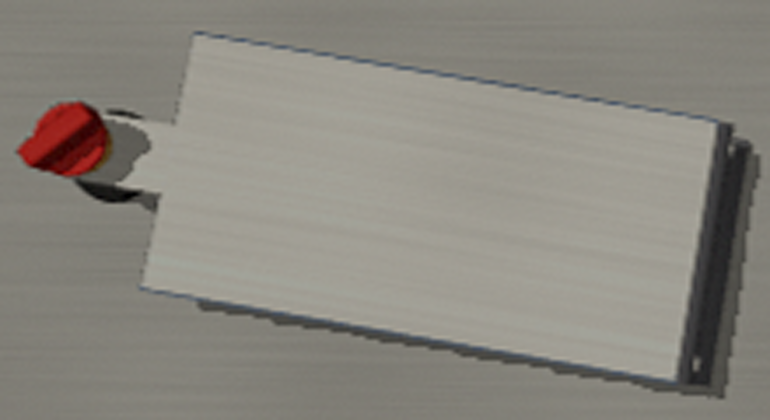

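View pics/b2.png

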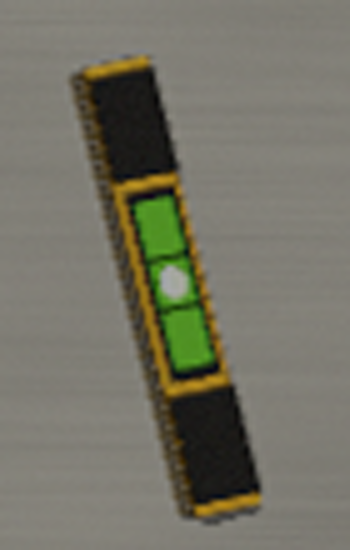

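View pics/b3.png

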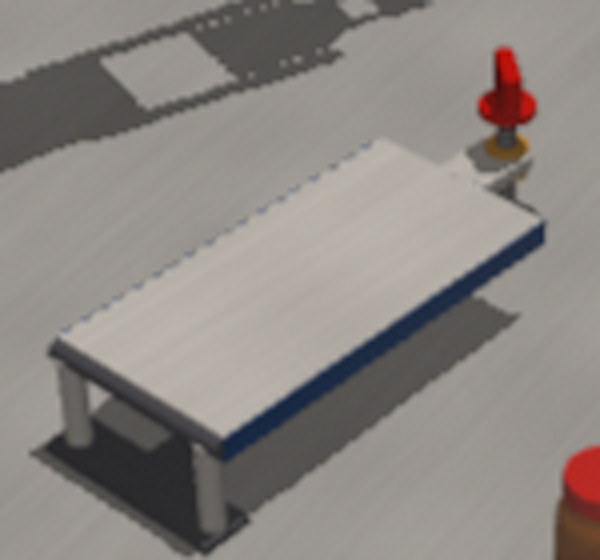

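View pics/b4.png

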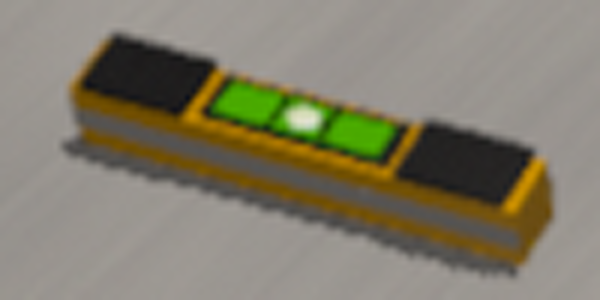

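```bash
python3 - <<'E'
from h import *
T=cam("top");S=cam("scene")
ft=lambda x,y:(130+x/3.5,255+y/3.5); fl=lambda x,y:(420+x/5,260+y/5)
fs=lambda x,y:(225+x/4,120+y/4); fm=lambda x,y:(150+x/6,280+y/6)
np.set_printoptions(precision=1,suppress=True)
# scene: which corner is which: knob end at upper right
# top view: x_world up, y_world left.
cs=[("knob,+x",ft(193,33),fs(545,222)),("knob,-x",ft(142,289),fs(377,140)),("hinge,-x",ft(678,382),fs(57,340)),("hinge,+x",ft(717,122),fs(222,440))]
P={}
for n,a,b in cs:
    P[n],e=tri([T,S],[a,b]);print(n,P[n],e, onz(T,a,84))
print("bubble",tri([T,S],[fl(174,282),fm(302,119)]))
# pad corners
for n,a,b in [("end far(+x)",fl(115,68),fm(525,183)),("end near",fl(226,505),fm(96,62))]:
    print(n,tri([T,S],[a,b]),onz(T,a,32))
print("knob top",onz(T,ft(62,135),147))
print("bar ends",onz(T,ft(18,152),147),onz(T,ft(98,112),147))
print("disc scene tri",tri([T,S],[ft(60,130),fs(506,55)]))
E
```

```text
knob,+x [569.2 241.   74.6] [np.float64(1.193479161486356), np.float64(1.1934791614864002)] [566.9 238.2  84. ]
knob,-x [420.3 261.9  76.1] [np.float64(0.10426642540960573), np.float64(0.10426642540967783)] [420. 260.  84.]
hinge,-x [373.6 -43.   82.6] [np.float64(1.7532471640589664), np.float64(1.753247164058978)] [372.3 -44.1  84. ]
hinge,+x [520.  -64.6  81.9] [np.float64(0.9800530303087395), np.float64(0.9800530303089674)] [519.1 -65.2  84. ]
bubble (array([ 473.1, -314.4,   35.6]), [np.float64(1.2633928422893135), np.float64(1.2633928422894343)])
end far(+x) (array([ 562.6, -292.8,   32.7]), [np.float64(1.446260887182922), np.float64(1.4462608871828468)]) [ 561.7 -293.9   32. ]
end near (array([ 383.3, -333.1,   32.8]), [np.float64(2.152940594924544), np.float64(2.152940594924548)]) [ 381.7 -334.8   32. ]
knob top [500.8 293.6 147. ]
bar ends [491.2 317.  147. ] [513.6 274.7 147. ]
disc scene tri (array([504.1, 293.6, 157.1]), [np.float64(2.0635227671234566), np.float64(2.0635227671234824)])
```

```bash
python3 - <<'E'
from h import *
np.set_printoptions(precision=3,suppress=True)
o=ctrl.get_obs();M=R.from_rotvec(o["orientation"]).as_matrix();print(M,o["qpos"])
print("yaw of tool y deg",np.degrees(np.arctan2(M[1,1],M[0,1])))
print("lvl dir",np.degrees(np.arctan2(40.3,179.3)),"shelf",np.degrees(np.arctan2(305.3,48)))
print("bar",np.degrees(np.arctan2(317-274.7,491.2-513.6)))
E
```

```text
[[-0.001  0.418  0.909]
 [-0.001  0.909 -0.418]
 [-1.    -0.001 -0.   ]] [ 1.121  0.424  1.63  -0.     1.089 -0.019]
yaw of tool y deg 65.31786289131529
lvl dir 12.667456258682538 shelf 81.06496207890534
bar 117.90349409810176
```

Emit:
move_arm:
  rows:
    - [20,-60,0,-0.18,-1]
    - [40,-120,0,-0.36,-1]
    - [60,-180,0,-0.54,-1]
    - [80,-240,0,-0.72,-1]
    - [95,-300,0,-0.9,-1]
    - [110,-360,0,-1.08,-1]
    - [125,-420,0,-1.26,-1]
    - [140,-480,0,-1.44,-1]
    - [155,-540,0,-1.62,-1]
    - [170,-600,0,-1.8,-1]
    - [180,-660,0,-1.98,-1]
    - [190,-710,0,-2.1,-1]

```text
t: 1.65
ee_pos: [450.8, -144.8, 222.1]
orientation: [1.876, 0.587, -1.877]
ft_force: [0.3, 0.1, -0.1]
width: 87.8
```

Emit:
move_arm:
  rows:
    - [7,-60,0,-0.18,-1]
    - [14,-115,0,-0.36,-1]
    - [22,-169,0,-0.389,-1]
    - [22,-169,0,-0.389,-1]
    - [22,-169,0,-0.389,-1]

```text
t: 2.28
ee_pos: [472.1, -313.1, 221.5]
orientation: [2.107, 0.231, -2.11]
ft_force: [-0.1, -0.2, -0.7]
width: 87.9
```

```bash
python3 - <<'E'
from h import *
o=ctrl.get_obs();im=get_image("wrist");cv2.imwrite("pics/c1.png",im);np.save("c1.npy",np.r_[o["ee_pos"],o["orientation"]])
print(o["ee_pos"],o["qpos"])
E
```

```text
[ 472.08137064 -313.11787816  221.51849274] [-6.07258269e-01  3.40276278e-01  1.76065496e+00  1.27422742e-03
  1.04303923e+00  7.47182027e-01]
```

View pics/c1.png

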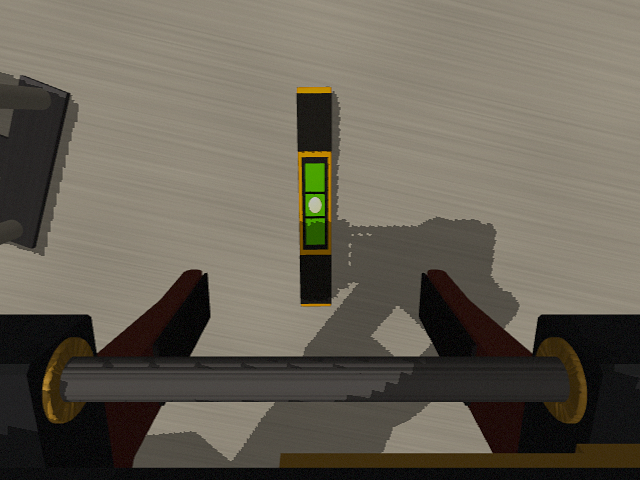

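```bash
python3 - <<'E'
from h import *
np.set_printoptions(precision=1,suppress=True)
p=np.load("c1.npy");C=cam("wrist",dict(ee_pos=p[:3],orientation=p[3:]))
a=onz(C,(314.2,88),32);b=onz(C,(315.8,304.5),32);print(a,b,(a+b)/2,np.degrees(np.arctan2(*(a-b)[1::-1])),np.linalg.norm(a-b))
print(onz(C,(315,204.5),34.5))
T=cam("top");print(tri([C,T],[(315,204.5),(454.8,316.4)]))
M=R.from_rotvec(p[3:]).as_matrix();print(np.degrees(np.arctan2(M[1,1],M[0,1])))
E
```

```text
[ 563.2 -293.2   32. ] [ 381.  -334.5   32. ] [ 472.1 -313.9   32. ] 12.778213635375492 186.78167909628274
[ 471.9 -313.9   34.5]
(array([ 472.3, -314.2,   38.5]), [np.float64(0.5416512742479608), np.float64(0.5416512742479833)])
-77.64061190738147
```

Emit:
move_arm:
  rows:
    - [0,-0.8,-60,0.005,-1]
    - [0,-0.8,-120,0.005,-1]
    - [0,-0.8,-170,0.005,-1]
    - [0,-0.8,-200,0.005,-1]
    - [0,-0.8,-215,0.005,-1]
    - [0,-0.8,-216,0.005,-1]
    - [0,-0.8,-216,0.005,1]
    - [0,-0.8,-216,0.005,1]
    - [0,-0.8,-216,0.005,1]
    - [0,-0.8,-216,0.005,1]
    - [0,-0.8,-216,0.005,1]
    - [0,-0.8,-216,0.005,1]

```text
t: 3.82
ee_pos: [472.2, -313.4, 5.7]
orientation: [2.104, 0.237, -2.106]
ft_force: [0.2, 0.6, 0.3]
width: 31.1
```

Emit:
move_arm:
  rows:
    - [0,0,30,0,1]
    - [0,0,80,0,1]
    - [0,0,130,0,1]
    - [0,0,180,0,1]
    - [0,0,200,0,1]
    - [0,0,200,0,1]

```text
t: 4.58
ee_pos: [472.7, -313.8, 207.0]
orientation: [2.106, 0.234, -2.103]
ft_force: [0.2, -0.7, -2.1]
width: 28.1
```

```bash
python3 - <<'E'
from h import *
o=ctrl.get_obs();im=get_image("wrist");cv2.imwrite("pics/c2.png",im)
print(o["ee_pos"],o["qpos"],o["width"],o["ft_force"])
E
```

```text
[ 472.7397774  -313.82275871  206.96996304] [-6.07565410e-01  3.58072545e-01  1.77255249e+00  1.18947604e-03
  1.01026206e+00  7.40978319e-01] 28.109596753373516 [ 0.23567513 -0.72047787 -2.0507852 ]
```

View pics/c2.png

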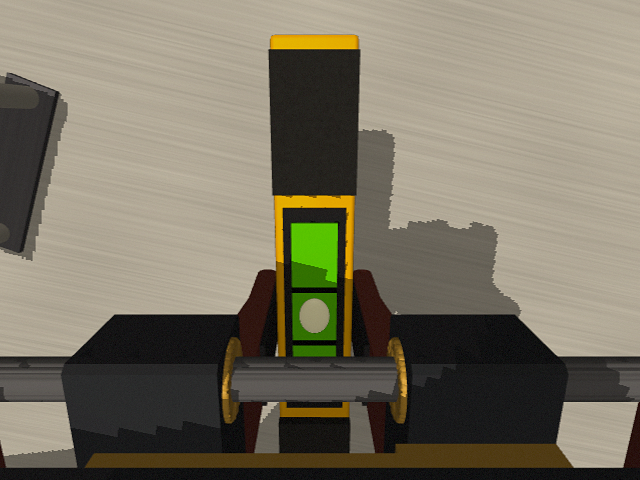

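Emit:
move_arm:
  rows:
    - [0,50,0,0.15,1]
    - [0,100,0,0.3,1]
    - [0,150,0,0.45,1]
    - [0,200,0,0.6,1]
    - [0,250,0,0.75,1]
    - [0,300,0,0.9,1]
    - [0,350,0,1.05,1]
    - [0,390,0,1.15,1]
    - [-1,413,0,1.19,1]
    - [-1,413,0,1.19,1]
    - [-1,413,0,1.19,1]

```text
t: 6.0
ee_pos: [470.2, 99.1, 204.3]
orientation: [1.323, 1.132, -1.33]
ft_force: [1.0, -0.5, -1.5]
width: 27.7
```

```bash
python3 - <<'E'
from h import *
o=ctrl.get_obs();im=get_image("wrist");cv2.imwrite("pics/c3.png",im);np.save("c3.npy",np.r_[o["ee_pos"],o["orientation"]])
cv2.imwrite("pics/c3s.png",get_image("scene"))
print(o["ee_pos"],o["qpos"],o["width"],o["ft_force"])
E
```

```text
[470.1718224   99.13769549 204.28528156] [ 1.83145577e-01  2.38449656e-01  1.95470006e+00 -1.96589372e-04
  9.53110814e-01  3.42863946e-01] 27.7285012666879 [ 0.95272297 -0.45882498 -1.53556018]
```

View pics/c3.png

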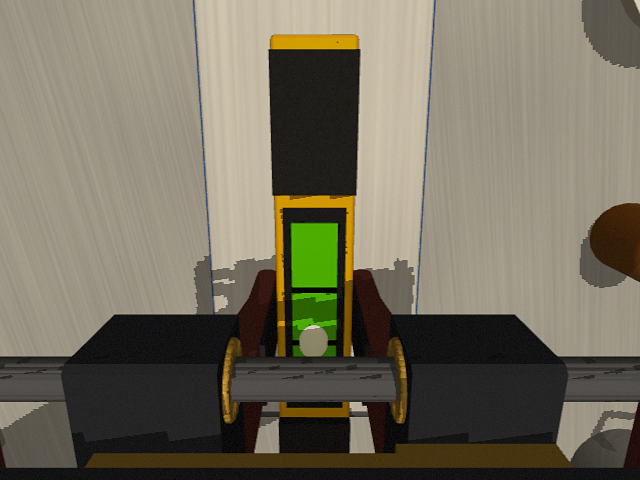

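View pics/c3s.png

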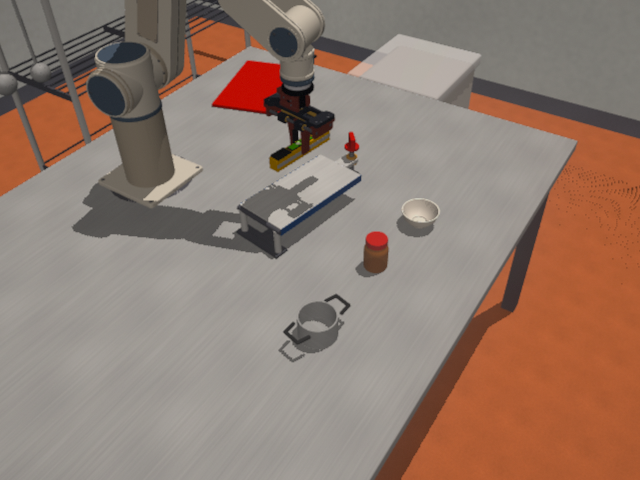

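Emit:
move_arm:
  rows:
    - [0,0,-40,0,1]
    - [0,0,-80,0,1]
    - [0,0,-100,0,1]
    - [0,0,-108,0,1]
    - [0,0,-110,0,1]
    - [0,0,-111,0,1]

```text
t: 6.85
ee_pos: [471.1, 98.6, 94.5]
orientation: [1.325, 1.13, -1.329]
ft_force: [-1.0, -1.0, -0.4]
width: 28.0
```

Emit:
move_arm:
  rows:
    - [0,0,-1.5,0,1]
    - [0,0,-3,0,1]
    - [0,0,-3,0,1]

```text
t: 7.22
ee_pos: [471.7, 99.0, 92.6]
orientation: [1.326, 1.129, -1.328]
ft_force: [-4.2, 1.5, 9.1]
width: 27.4
```

Emit:
move_arm:
  rows:
    - [0,0,-1.5,0,1]
    - [0,0,-2,0,1]
    - [0,0,-2,0,1]

```text
t: 7.6
ee_pos: [471.7, 99.0, 92.6]
orientation: [1.327, 1.129, -1.327]
ft_force: [-8.0, -1.4, 25.0]
width: 27.6
```

Emit:
move_arm:
  rows:
    - [0,0,1.0,0,1]
    - [0,0,1.5,0,0.3]
    - [0,0,1.5,0,-0.3]
    - [0,0,1.5,0,-0.6]
    - [0,0,1.5,0,-1]
    - [0,0,1.5,0,-1]
    - [0,0,1.5,0,-1]
    - [0,0,50,0,-1]
    - [0,0,100,0,-1]
    - [0,0,130,0,-1]
    - [0,0,130,0,-1]
    - [0,0,130,0,-1]

```text
t: 9.1
ee_pos: [471.0, 98.9, 221.7]
orientation: [1.326, 1.13, -1.328]
ft_force: [-0.0, 0.0, -0.4]
width: 87.8
```

```bash
python3 - <<'E'
from h import *
o=ctrl.get_obs();im=get_image("wrist");cv2.imwrite("pics/c4.png",im);np.save("c4.npy",np.r_[o["ee_pos"],o["orientation"]])
print(o["ee_pos"],o["qpos"],o["width"],o["ft_force"])
E
```

```text
[471.00593469  98.88480412 221.70986694] [1.82204058e-01 2.13446572e-01 1.93956973e+00 1.08029467e-05
 9.90347477e-01 3.43238625e-01] 87.78913891561028 [-0.00460425  0.03145777 -0.43253203]
```

View pics/c4.png

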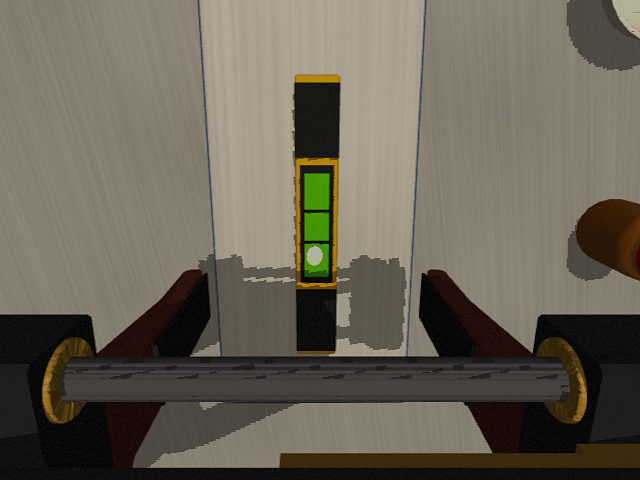

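```bash
python3 - <<'E'
from h import *
np.set_printoptions(precision=2,suppress=True)
p=np.load("c4.npy");C=cam("wrist",dict(ee_pos=p[:3],orientation=p[3:]))
im=cv2.imread("pics/c4.png");cv2.imwrite("pics/c4z.png",cv2.resize(im[150:300,270:360],None,fx=4,fy=4,interpolation=cv2.INTER_CUBIC))
a=onz(C,(317.5,75),111);b=onz(C,(316.5,353),116);print(a,b,(a+b)/2,np.linalg.norm(a-b),np.degrees(np.arctan2(*(a-b)[1::-1])))
E
```

```text
[487.66 193.18 111.  ] [457.08   7.78 116.  ] [472.37 100.48 113.5 ] 187.97860733382083 80.63517445681126
```

View pics/c4z.png

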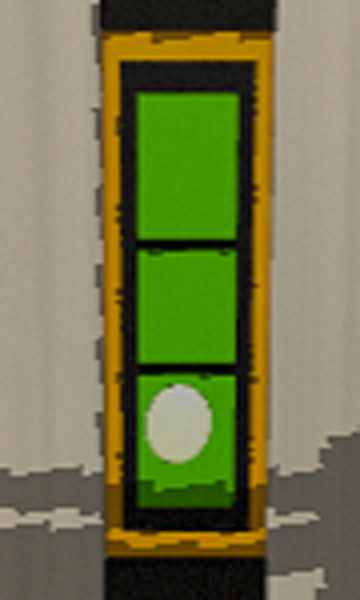

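Emit:
move_arm:
  rows:
    - [8,50,10,0.15,-1]
    - [16,100,20,0.3,-1]
    - [24,150,25,0.45,-1]
    - [31,198,25,0.6,-1]
    - [31,198,25,0.64,-1]
    - [31,198,25,0.64,-1]
    - [31,198,25,0.64,-1]

```text
t: 10.02
ee_pos: [501.3, 296.2, 245.2]
orientation: [0.847, 1.4, -0.855]
ft_force: [0.1, 0.5, 0.4]
width: 88.0
```

```bash
python3 - <<'E'
from h import *
o=ctrl.get_obs();im=get_image("wrist");cv2.imwrite("pics/c5.png",im);np.save("c5.npy",np.r_[o["ee_pos"],o["orientation"]])
print(o["ee_pos"],o["qpos"],o["width"],o["ft_force"])
E
```

```text
[501.31948869 296.17527086 245.22033614] [ 5.13643089e-01  3.37562225e-01  1.70363543e+00 -9.69377929e-04
  1.10505435e+00  3.65051246e-02] 88.01836438325131 [0.10889681 0.50245161 0.41312709]
```

View pics/c5.png

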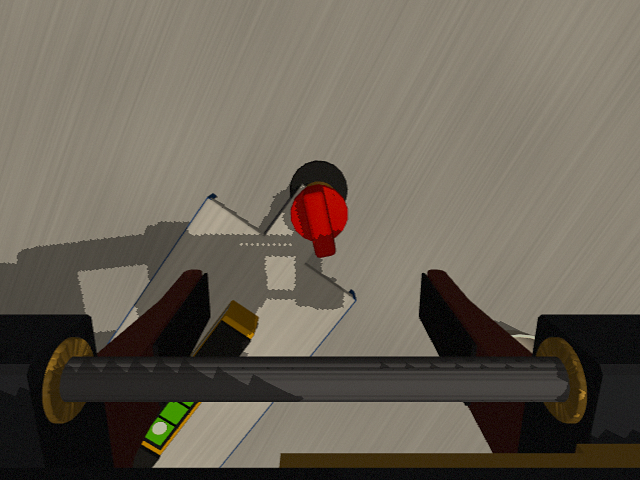

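```bash
python3 - <<'E'
from h import *
im=cv2.imread("pics/c5.png");cv2.imwrite("pics/c5z.png",cv2.resize(im[150:270,270:370],None,fx=5,fy=5,interpolation=cv2.INTER_CUBIC))
cv2.imwrite("pics/c5y.png",cv2.resize(im[390:470,120:220],None,fx=6,fy=6,interpolation=cv2.INTER_CUBIC))
E
```

```text
(no output)
```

View pics/c5z.png

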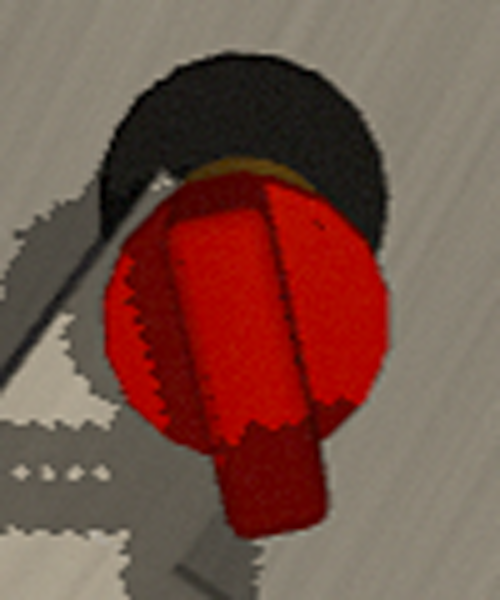

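View pics/c5y.png

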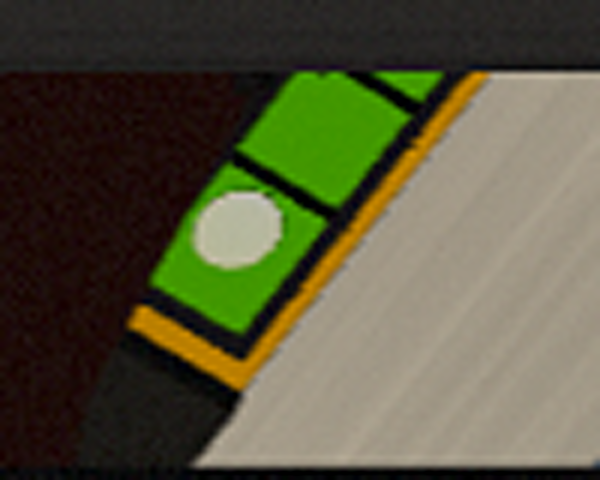

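```bash
python3 - <<'E'
from h import *
np.set_printoptions(precision=2,suppress=True)
p=np.load("c5.npy");C=cam("wrist",dict(ee_pos=p[:3],orientation=p[3:]))
f=lambda x,y:(270+x/5,150+y/5)
q=[onz(C,f(*v),147) for v in [(172,228),(264,208),(326,515),(238,537)]]
print(np.array(q)); a=(q[0]+q[1])/2;b=(q[2]+q[3])/2
print((a+b)/2,np.linalg.norm(a-b),np.linalg.norm(q[0]-q[1]),"bar yaw",np.degrees(np.arctan2(*(a-b)[1::-1])))
# disc centre z=115
print("disc",onz(C,f(247,313),115))
M=R.from_rotvec(p[3:]).as_matrix();print("tool y",np.degrees(np.arctan2(M[1,1],M[0,1])))
# triangulate bar centre with top
c=f(249,372);T=cam("top");print(tri([C,T],[c,(130+60/3.5,255+132/3.5)]), onz(C,c,147))
g=lambda x,y:(120+x/6,390+y/6)
import numpy.linalg as l
z=114.
print([onz(C,g(*v),z) for v in[(237,230),(287,185),(195,320)]])
bub=onz(C,g(237,230),z);line=onz(C,g(287,185),z);fr=onz(C,g(190,345),z)
print(l.norm(bub-line)+10.5)
E
```

```text
[[483.73 313.9  147.  ]
 [492.81 321.46 147.  ]
 [518.7  289.41 147.  ]
 [509.92 281.46 147.  ]]
[501.29 301.56 147.  ] 41.44588538808577 11.806924949920528 bar yaw 128.92490009643222
disc [500.64 302.3  115.  ]
tool y 27.36291305914616
(array([503.27, 298.65, 132.58]), [np.float64(0.5513675071120177), np.float64(0.5513675071119678)]) [500.93 301.82 147.  ]
[array([467.61,  78.35, 114.  ]), array([470.97,  88.4 , 114.  ]), array([467.97,  61.66, 114.  ])]
21.102523515987244
```

Emit:
move_arm:
  rows:
    - [0,5.5,0,0.18,-1]
    - [0,5.5,-40,0.2,-1]
    - [0,5.5,-80,0.2,-1]
    - [0,5.5,-110,0.2,-1]
    - [0,5.5,-120,0.2,-1]
    - [0,5.5,-124,0.2,-1]
    - [0,5.5,-124,0.2,-0.2]
    - [0,5.5,-124,0.2,0.4]

```text
t: 11.08
ee_pos: [502.2, 302.0, 122.7]
orientation: [0.695, 1.456, -0.699]
ft_force: [-0.1, -0.1, 0.1]
width: 71.6
```

Emit:
move_arm:
  rows:
    - [0,0,0,0,1]
    - [0,0,0,0,1]
    - [0,0,0,0,1]
    - [0,0,0,0,1]

```text
t: 11.58
ee_pos: [502.1, 302.0, 122.7]
orientation: [0.695, 1.456, -0.699]
ft_force: [-0.6, 0.7, -0.9]
width: 31.4
```

```bash
python3 - <<'E'
from h import *
o=ctrl.get_obs();im=get_image("wrist");cv2.imwrite("pics/c6.png",im)
print(o["ee_pos"],o["qpos"],o["width"],o["ft_force"],o["moment"])
M=R.from_rotvec(o["orientation"]).as_matrix();print("tool y",np.degrees(np.arctan2(M[1,1],M[0,1])))
E
```

```text
[502.14650647 301.97244767 122.69525368] [ 0.52194399  0.49817954  1.78221284 -0.00207402  0.86310236 -0.15402141] 31.382238399593255 [-0.55949341  0.70006251 -0.88207713] [-0.02449804 -0.00820234 -0.0007468 ]
tool y 38.80722488478821
```

View pics/c6.png

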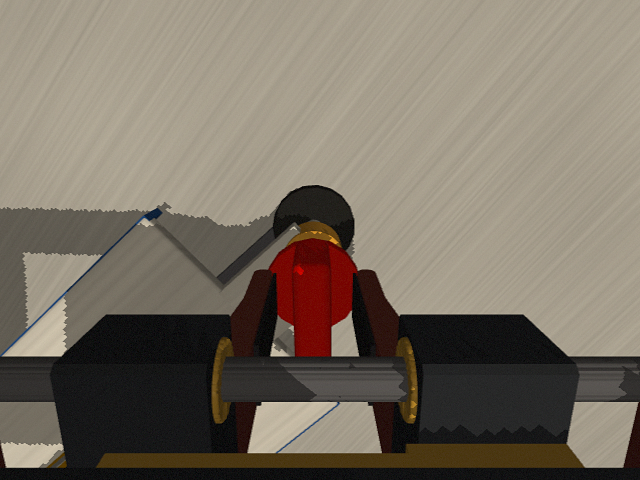

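Bar is well aligned between the pads; fingers still closing (31 mm).

Emit:
move_arm:
  rows:
    - [0,0,0,0,1]
    - [0,0,0,0,1]
    - [0,0,0,0,1]
    - [0,0,0,0,1]

```text
t: 12.12
ee_pos: [501.6, 301.6, 122.6]
orientation: [0.694, 1.456, -0.7]
ft_force: [-3.2, -2.9, 3.2]
width: 13.1
```

Emit:
move_arm:
  rows:
    - [0,0,0,-0.15,1]
    - [0,0,0,-0.3,1]
    - [0,0,0,-0.45,1]
    - [0,0,0,-0.6,1]
    - [0,0,0,-0.75,1]
    - [0,0,0,-0.9,1]
    - [0,0,0,-1.05,1]
    - [0,0,0,-1.15,1]
    - [0,0,0,-1.15,1]

```text
t: 13.25
ee_pos: [501.7, 301.5, 122.6]
orientation: [1.546, 0.95, -1.551]
ft_force: [-2.3, -2.1, 1.5]
width: 13.8
```

```bash
python3 - <<'E'
from h import *
o=ctrl.get_obs();im=get_image("wrist");cv2.imwrite("pics/c7.png",im);cv2.imwrite("pics/c7t.png",get_image("top"))
print(o["ee_pos"],o["qpos"],o["width"],o["ft_force"],o["moment"])
M=R.from_rotvec(o["orientation"]).as_matrix();print("tool y",np.degrees(np.arctan2(M[1,1],M[0,1])))
E
```

```text
[501.71254579 301.54078339 122.61031218] [0.51965858 0.49787012 1.7830555  0.00293892 0.86342833 0.98973852] 13.770990460386331 [-2.32486332 -2.12761817  1.4778941 ] [-0.48865825  0.27950489 -0.15725976]
tool y -27.04330261444455
```

View pics/c7.png

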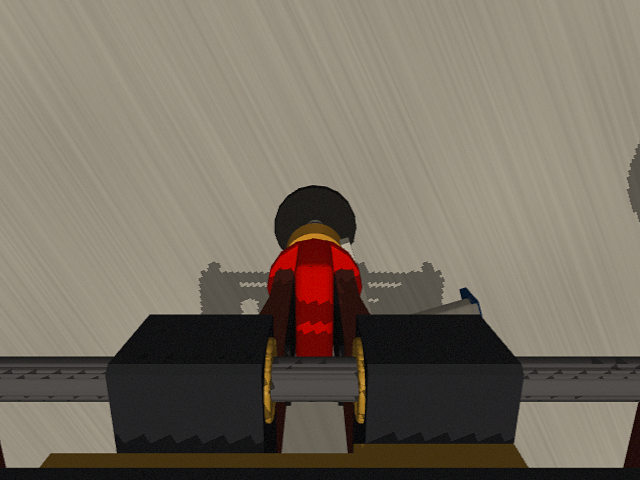

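View pics/c7t.png

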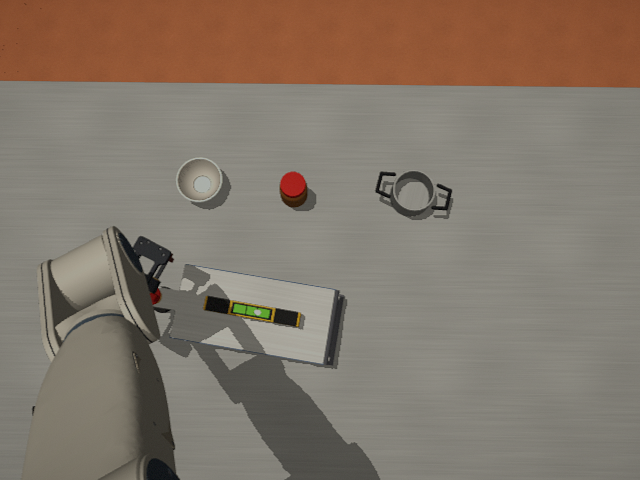

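Emit:
move_arm:
  rows:
    - [0,0,0,-0.15,1]
    - [0,0,0,-0.3,1]
    - [0,0,0,-0.45,1]
    - [0,0,0,-0.6,1]
    - [0,0,0,-0.75,1]
    - [0,0,0,-0.9,1]
    - [0,0,0,-1.05,1]
    - [0,0,0,-1.1,1]
    - [0,0,0,-1.1,1]
    - [0,0,0,-1.1,1]
    - [0,0,0,-1.1,1]
    - [0,0,0,-1.1,1]

```text
t: 14.85
ee_pos: [501.7, 301.4, 122.6]
orientation: [-2.219, -0.004, 2.221]
ft_force: [-1.8, -3.8, 2.5]
width: 13.6
```

Emit:
move_arm:
  rows:
    - [0,0,0,0,1]
    - [0,0,0,0,1]
    - [0,0,0,0,1]
    - [0,0,0,0,1]
    - [0,0,0,0,1]
    - [0,0,0,0,1]
    - [0,0,0,0,1]
    - [0,0,0,0,1]
    - [0,0,0,0,1]
    - [0,0,0,0,1]

```text
t: 16.1
ee_pos: [501.8, 301.4, 122.6]
orientation: [-2.219, -0.004, 2.221]
ft_force: [-0.6, -3.8, 2.5]
width: 13.8
```

```bash
python3 - <<'E'
from h import *
o=ctrl.get_obs();im=get_image("top");cv2.imwrite("pics/c8t.png",im)
cv2.imwrite("pics/c8z.png",cv2.resize(im[285:335,195:310],None,fx=6.5,fy=6.5,interpolation=cv2.INTER_CUBIC))
s=get_image("scene");cv2.imwrite("pics/c8s.png",s)
print(o["ee_pos"],o["qpos"],o["width"],o["ft_force"],o["moment"])
M=R.from_rotvec(o["orientation"]).as_matrix();print("tool y",np.degrees(np.arctan2(M[1,1],M[0,1])))
E
```

```text
[501.75347292 301.4422041  122.60626455] [0.51890108 0.49650594 1.78558795 0.00439018 0.85874153 2.08651129] 13.828838745775784 [-0.61912241 -3.81171503  2.50798054] [-0.68965586  0.30998756  0.06191682]
tool y -89.98182213177236
```

View pics/c8z.png

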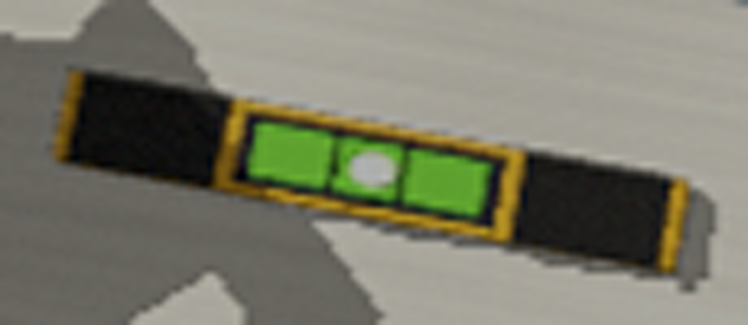

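View pics/c8s.png

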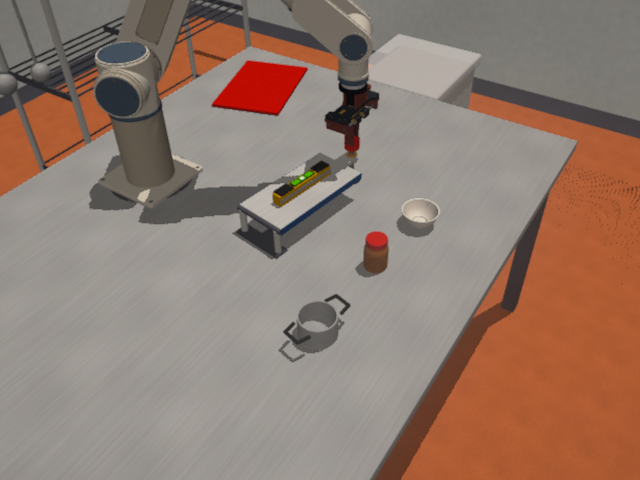

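Emit:
move_arm:
  rows:
    - [0,0,0,-0.1,1]
    - [0,0,0,-0.12,1]
    - [0,0,0,-0.12,1]
    - [0,0,0,-0.12,1]
    - [0,0,0,-0.12,0.4]
    - [0,0,0,-0.12,-0.3]
    - [0,0,0,-0.12,-1]
    - [0,0,0,-0.12,-1]
    - [0,0,0,-0.12,-1]
    - [0,0,0,-0.12,-1]
    - [0,0,0,-0.12,-1]
    - [0,0,0,-0.12,-1]

```text
t: 17.7
ee_pos: [501.8, 301.5, 122.6]
orientation: [-2.157, 0.126, 2.159]
ft_force: [0.7, 0.5, -0.1]
width: 86.9
```

Emit:
move_arm:
  rows:
    - [0,0,40,0,-1]
    - [0,0,90,0.15,-1]
    - [0,-40,110,0.3,-1]
    - [-10,-90,110,0.45,-1]
    - [-20,-140,110,0.6,-1]
    - [-30,-190,110,0.75,-1]
    - [-32,-200,110,0.9,-1]
    - [-32,-200,110,1.05,-1]
    - [-32,-200,110,1.2,-1]
    - [-32,-200,110,1.35,-1]
    - [-32,-200,110,1.53,-1]
    - [-32,-200,110,1.53,1]

```text
t: 19.2
ee_pos: [469.7, 101.4, 232.6]
orientation: [1.326, 1.13, -1.33]
ft_force: [-0.1, 0.2, 0.4]
width: 80.7
```

```bash
python3 - <<'E'
from h import *
o=ctrl.get_obs();im=get_image("wrist");cv2.imwrite("pics/c9.png",im);np.save("c9.npy",np.r_[o["ee_pos"],o["orientation"]])
cv2.imwrite("pics/c9z.png",cv2.resize(im[100:370,240:400],None,fx=2.2,fy=2.2,interpolation=cv2.INTER_CUBIC))
print(o["ee_pos"],o["qpos"],o["width"],o["ft_force"])
M=R.from_rotvec(o["orientation"]).as_matrix();print("tool y",np.degrees(np.arctan2(M[1,1],M[0,1])))
E
```

```text
[469.72235578 101.42759938 232.64635145] [1.87767895e-01 1.98148265e-01 1.92983436e+00 2.40812781e-04
 1.01691815e+00 3.49668179e-01] 80.70522510723741 [-0.09087133  0.22335687  0.37669217]
tool y -9.283565456432216
```

View pics/c9.png

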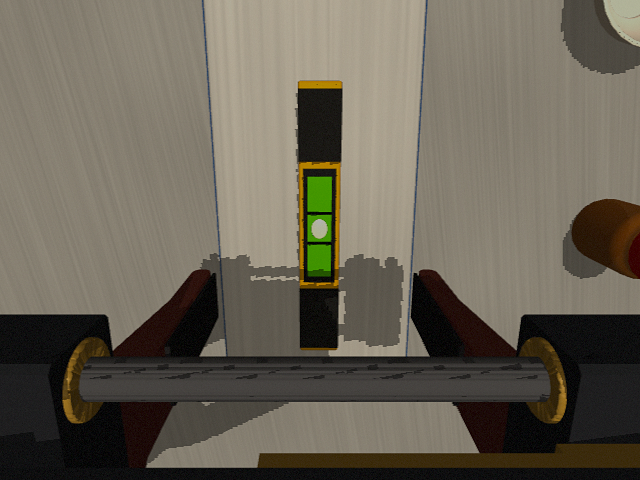

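View pics/c9z.png

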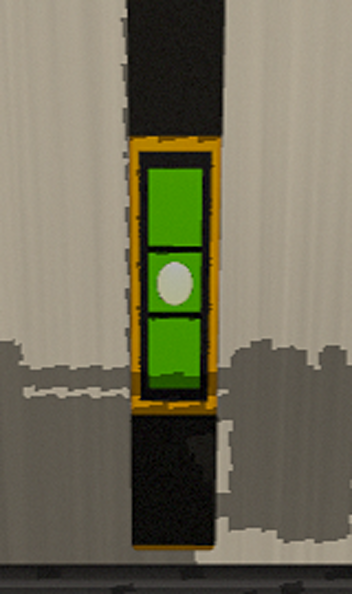

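Emit:
move_arm:
  rows:
    - [-4,-30,0,0,1]
    - [-8,-67,0,0,1]
    - [-8,-67,0,0,1]
    - [-8,-67,0,0,1]
    - [-8,-67,0,0,1]
    - [-8,-67,-20,0,1]
    - [-8,-67,-50,0,1]
    - [-8,-67,-80,0,1]
    - [-8,-67,-95,0,1]
    - [-8,-67,-102,0,1]
    - [-8,-67,-104,0,1]
    - [-8,-67,-104,0,1]

```text
t: 20.75
ee_pos: [462.3, 34.5, 129.2]
orientation: [1.328, 1.128, -1.331]
ft_force: [-0.2, -0.6, 0.9]
width: 0.4
```

```bash
python3 - <<'E'
from h import *
o=ctrl.get_obs();im=get_image("wrist");cv2.imwrite("pics/d1.png",im)
print(o["ee_pos"],o["width"],o["ft_force"])
E
```

```text
[462.27840752  34.5292768  129.23588718] 0.39630169883727506 [-0.15091178 -0.63850943  0.86216732]
```

View pics/d1.png

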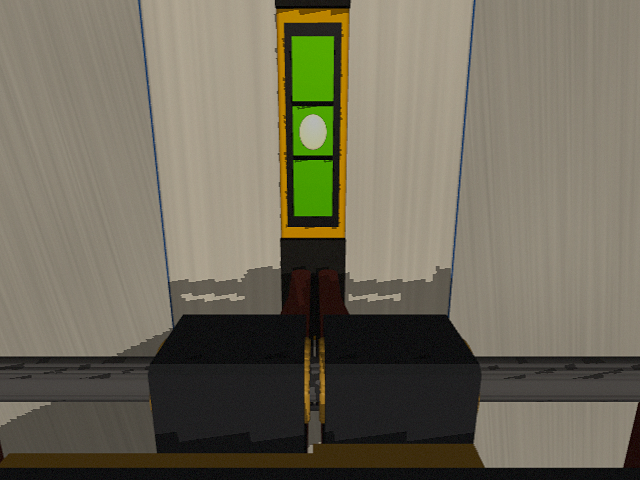

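Emit:
move_arm:
  rows:
    - [0,0,-2,0,1]
    - [0,0,-4,0,1]
    - [0,0,-6,0,1]
    - [0,0,-7,0,1]
    - [0,0,-7,0,1]

```text
t: 21.42
ee_pos: [462.2, 34.5, 122.2]
orientation: [1.328, 1.128, -1.331]
ft_force: [0.3, 0.0, -0.2]
width: 0.5
```

Emit:
move_arm:
  rows:
    - [0,0,-1,0,1]
    - [0,0,-1.5,0,1]
    - [0,0,-1.5,0,1]

```text
t: 21.8
ee_pos: [462.2, 34.5, 120.6]
orientation: [1.328, 1.128, -1.331]
ft_force: [-0.4, -0.4, 0.3]
width: -0.1
```

Emit:
move_arm:
  rows:
    - [0,0,-1,0,1]
    - [0,0,-1,0,1]
    - [0,0,-1,0,1]

```text
t: 22.18
ee_pos: [462.3, 34.5, 120.3]
orientation: [1.328, 1.128, -1.331]
ft_force: [-2.5, -0.1, 8.5]
width: 0.7
```

Emit:
move_arm:
  rows:
    - [0,0,-1,0,1]
    - [0,0,-1,0,1]
    - [0,0,-1,0,1]

```text
t: 22.55
ee_pos: [462.3, 34.5, 120.2]
orientation: [1.328, 1.128, -1.331]
ft_force: [-4.7, -0.2, 13.8]
width: 0.4
```

```bash
python3 - <<'E'
from h import *
for i in range(32):
    im=get_image("wrist")
    if i%8==7:
        o=ctrl.get_obs();print(o["t"],o["ee_pos"],o["ft_force"])
cv2.imwrite("pics/d2.png",im)
cv2.imwrite("pics/d2s.png",get_image("scene"))
E
```

```text
22.95 [462.32535265  34.48715085 120.20587394] [-4.30523339  0.21006933 14.49096649]
23.35 [462.34122095  34.47773684 120.22633571] [-3.01351282 -0.11782549 13.85703741]
23.75 [462.35543761  34.48197081 120.22271949] [-4.87450222 -0.38720347 13.44809678]
24.15 [462.35633196  34.46858049 120.22174244] [-3.62231999 -0.08381197 13.70603299]
```

View pics/d2.png

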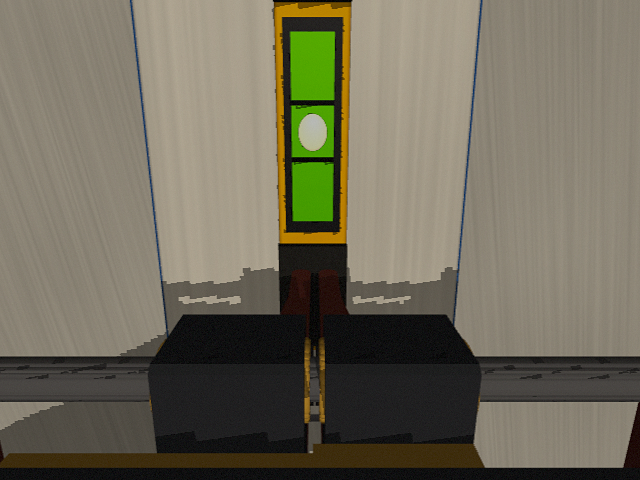

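View pics/d2s.png

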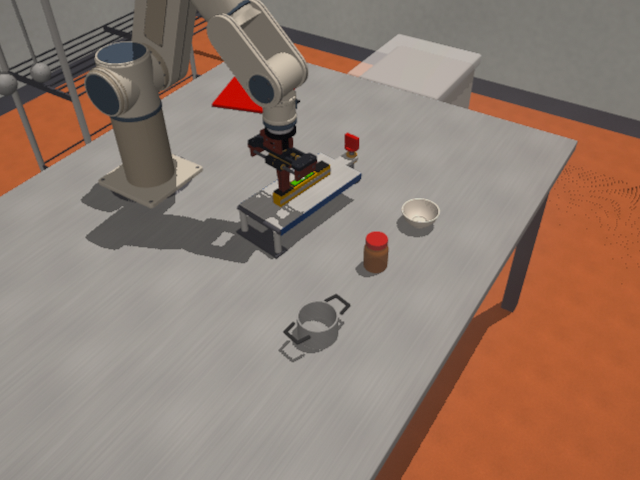

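The bubble sits at row 132 between the lines at rows 103 and 159, so it is centred. The press holds steady at about 14 N.

```bash
python3 -c "
from workcell import ctrl
print(ctrl.close_job())"
```

```text
the job is handed in; nothing more can be done
None
```

I finished all three steps and handed the job in while still pressing the level, at about 24 s of the 72 s allowed. The hand-in gives no verdict.

- **Level on the shelf:** I gripped the spirit level across its width and let go of it on the shelf. It lay within about 2 mm of the middle and 1° of the shelf's length. The peak set-down force at the wrist was about 25 N.
- **Knob:** the bubble started about 20 mm off towards the hinge. I turned the knob about 2.37 rad clockwise and let go. The wrist camera then showed the bubble about 0.5 mm from centre.
- **Final press:** I pressed the hinge-side rubber pad with the shut fingers. The downward force held steady at 13.5 to 14.5 N, with a small sideways part of 3 to 5 N. The bubble was still about 0.5 mm from centre after more than 1.5 s of pressing.

In the last picture, the jar, pan and dish were where they started and nothing was touching the knob.

The checks disagreed in two places, neither of which affected the result. The first top-view estimate of the knob bar's angle was about 11° off from the wrist camera's, so I used the wrist value. At set-down the gripper was a few millimetres higher above the level's base than when I gripped it, so the level had slipped or been gripped a little lower.

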